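# Index the draining hook over the drip tray and hang the slide rack

### The arm

A 7-joint arm with a two-finger parallel gripper is mounted at the origin on a cart in front of the work surface, level with it; the furniture and walls round the work are solid. World frame = base frame: x ahead of the robot, y to its left, z up, the work surface at z = 0. Lengths are in m, angles in rad, forces in N, time in s.
With the tool pointing down it reaches from about 0.425 to 0.95 m from the base axis. Payload 16.7 kg.
Tool frame: the origin (TCP) lies midway between the tips of the shut fingers; the grasp point (between the pads) lies 19 mm behind it (r.grasp_offset is the distance from the TCP to the grasp point, in m); z points along the fingers, y is the line along which they close (so a half turn about z gives the same grasp; the last joint's range is limited). The gripper opens to 94 mm and grips with 3 to 60 N. Pads are 16 mm wide; open, the fingers measure 119 mm over their backs; the gripper's body (75 mm by 177 mm) begins 78 mm behind the grasp point.
Start: joints at [0.972, 0.426, 0.074, 1.606, -0.034, 1.111, -0.067], TCP at [0.293, -0.608, 0.205] pointing down, gripper open.
Joint ranges: [-2.85, 2.85], [-0.5, 2.14], [-1.23, 1.37], [0.21, 2.46], [-1.02, 4.16], [0.16, 2.05], [-2.73, 2.73]. Speed limits (rad/s): [1.89, 1.89, 2.39, 2.39, 3.01, 3.01, 3.01].

### API

Orientations are given as a unit quaternion [w, x, y, z].
In Python, from plant import r gives the robot as it stands.
- The arm moves only by the shell command python3 -m jog 'ROWS' [FORCE]. ROWS is JSON, one flat list of numbers, 5 for each row, row after row: the closure, from 0 (fully open) to 1 (shut), then the shift along the tool's x, y, z each as a share of 0.06 m, from -1 to 1, then the turn about the tool's z as a share of 0.08 rad, from -1 to 1. A call has 1 to 20 rows; each row shifts and turns the commanded pose from where the row before left it, along the tool's axes as they then stand; what a row does not reach is not made up. A row lasts 1/8 s, in which the tool goes at most 62.5 mm and 10.7 degrees, less where a joint would pass 70% of its speed; a pose out of reach is approached as far as the arm can. A call with a number of a shift or a turn outside -1 to 1 is refused whole. A call with a gripper value outside its range is refused whole. The fingers move at their own pace and stop on an object; FORCE is the grip in N (left out, the last holds). Time passes only in rows, so rows that do not move let the fingers close. It gives the time, the measured TCP pose, the force, the opening and the grip force at its end, in the units of the state.
- r.sense(): the state, without advancing time (a new reading comes with each control period).
- r.grab_frame(name): name is "scene" or "top"; returns (picture, depth): 384x512x3 uint8, blue, green, red; 384x512 float32, m along the optical axis (not along the pixel's ray), 0 where there is no reading.
- r.camera_params(name): a dict with "mtx" (3x3 intrinsics, pixels), "xyz" and "orientation" of the camera in the world. Camera axes: x right, y down, z forward; pixel columns grow to the right and rows downward; lengths in m; the calibration is good to about 2 mm. A picture is of the moment at which its call begins. camera_params takes no time and is no camera call.
- r.job_done(): hands the job in; it is judged then, once.
The state is a dict: "t": time; "joint_positions": joint angles; "dq": joint speeds; "tau": joint torques, N m; "tool_pos": TCP position; "tcp_rot": TCP orientation; "contact_force": force on the tool from outside, world axes, zero at the start; "torque": the same for the moment, N m; "gripper_width": finger opening in m; "grasp_force": force on a finger pad.
Only numpy, scipy, OpenCV 4.12 (cv2) and the standard library are available. Lean on these libraries where they do the work, as an engineer would, in place of code of your own. Each camera call takes 0.05 s, during which the arm holds its last target. There are 200 camera calls.

### The job

The slides are ready to drain. Lift the stand's hook head by its black wing knob, swing the hook round over the white drip tray and let the head drop fully home into a notch of its collar there, so that a rack will hang over the middle of the tray; only then hang the blue slide rack on the hook by its wire bail, free of the tray, and let go. Keep the rack upright on the way and leave the beaker, timer, marker and dishes beside the work where they stand.

Things in the scene. Friction and masses are not known exactly. Their poses are not given: they have to be found in the camera images.
- drain_stand: draining stand, fixed: grey round foot (90 mm across, 17 mm thick) with an upright steel rod carrying an index collar (point collar) and the hook head. Origin on the bench under the rod's axis, z up along the rod. All heights given for its parts are above the bench, head home
- collar (a point): on the rod's axis at the rim of the aluminium index collar, 58 mm across: 12 equal notches (one every 30 degrees) in its upper rim, 8 mm deep, bottom at height 160 mm, rim at 168 mm. How the notches are clocked round the rod differs from time to time and is not given: look, or feel for them. This point turns with nothing
- hook_lift (a joint): height (m) of the hook head above its seat: 0 = fully home, its index key in a notch, where it turns only 2 or 3 degrees either way; about 0.007 = the key rides on the rim between notches (turned on, it falls into the next); lifted 0.010 to 0.030 it turns freely. Only its weight, 0.33 kg, pulls it down. It starts home or on the rim
- hook_turn (a joint): direction of the hook about the rod (rad), counter-clockwise positive seen from above; at 0 the arm points along +y of drain_stand. No stops. Turns lightly (0.012 N m, more when dragging on the rim) and stays where it is left
- hook_knob (a point): centre of the black wing knob on the hook head, on the rod's axis, height 218 mm. The wing is 12 mm thick, 48 mm long (along the hook arm), 34 mm tall (201 to 235 mm); below it a round steel hub, 41 mm across, tops out at 193 mm. Grip it across the 12 mm. Its z is up, its y points along the hook arm
- hook_seat (a point): lowest point of the hook's dip, on top of its 8 mm steel wire: 110 mm out from the rod's axis, height 174 mm. The arm runs out level from the hub, wire axis at 183 mm, dips to the seat and turns up 21 mm beyond it to a black ball end, top at 203 mm. Its y points outward along the arm
- drip_tray: white plastic drip tray, fixed, 158 x 128 mm, 25 mm high, open above; origin under its centre. It stands beside the stand's foot, roughly on its +y side, about as far from the rod as the hook reaches: the nearest notch puts the hook's seat within about 35 mm of its centre, seen from above
- slide_rack: blue staining rack full of glass slides, loose, about 0.22 kg, standing on the bench: 84 (x) by 70 (y) by 34 mm; origin under its centre, z up. A rigid 6 mm wire bail rises at both y ends (to y = +-40 mm) and meets in a gable over the centre, open from 34 to 105 mm height, so that a hook passes through along x, from either side alike
- rack_grip (a point): centre of the white grip block on top of the bail, 133 mm above the rack's underside: 14 mm (x) by 24 mm (y), 34 mm tall (116 to 150 mm above the underside)
- rack_bail (a point): underside of the bail wire at its peak, 105 mm above the rack's underside, on its axis: the point that rests in the hook's seat
- beaker_100: bystander: empty glass beaker, 55 mm across, 70 mm tall; origin under its centre
- timer: bystander: white bench timer with three buttons, 64 x 60 x 20 mm; origin under its centre. Left of it stands the fixed black computer case, from x = 0.44 to 0.88, y = 0.17 to 0.41, 325 mm high; further left, a syringe dispenser, x = 0.39 to 0.49, y = 0.62 to 0.80, 387 mm high: keep the arm in front of them
- marker_black: bystander: white marker pen with black cap lying on the bench, 132 mm long, 17 mm high; origin under its middle
- petri_a: bystander: lower one of two stacked covered dishes, 63 mm across, 15 mm high each; origin under its centre
- petri_b: bystander: upper one of the two stacked covered dishes; origin under its centre

How it is judged:
On the way, in this order (a step that is already met when the one before it is completed fails the run):
1. the hook head is fully home in a notch with the hook over the middle of the tray (value of joint hook_lift below 0.002 m and horizontal distance between hook_seat and drip_tray below 0.042 m), for 0.2 s.
2. the rack's bail lies in the hook's dip (all of step 1 and distance between rack_bail and hook_seat below 0.02 m and contact force between slide_rack and hook_turn above 0.8 N), for 0.2 s.
At the end, for the whole second after the job is handed in: The hook head is home (within 2 mm) in a notch with its seat within 42 mm, seen from above, of the tray's centre; the rack hangs on the hook alone, the peak of its bail within 20 mm of the seat, upright within about 17 degrees, clear of the tray and nearly still (under 0.08 m/s) (all of step 2 and angle between slide_rack's own z axis and vertical below 0.3 rad and linear speed of slide_rack below 0.08 m/s and contact force between slide_rack and drip_tray below 0.1 N); the robot touches nothing.
It fails at once if the slide rack is tipped by more than about 35 degrees (angle between slide_rack's own z axis and vertical above 0.6 rad).
It fails at once if a bystander is pushed 40 mm or more from its place (distance of any of beaker_100, timer, marker_black, petri_a, petri_b from where it was at the start of the episode above 0.04 m).
It also fails if it takes over 72 s, if anything falls off the work surface, if the arm or the gripper's body presses on something with over 40 N, if the wrist force passes 120 N, or if a joint passes its speed limit or range.

## Working session

There is one attempt and no reset: what is moved stays moved. The work goes in short steps, Python scripts to look and compute and a shell command to move; the robot and the scene stay as the last step left them, time stands still between calls to the robot, and variables do not carry over. Pictures are saved under pics/ and viewed, at most 10 in all, crops included, and the job is handed in when it is done.

```bash
ls; mkdir -p pics
cat > h.py <<'E'
import numpy as np, cv2, sys
from plant import r
from scipy.spatial.transform import Rotation as R
def q(o): return R.from_quat([o[1],o[2],o[3],o[0]])
def cam(n):
    p=r.camera_params(n); return np.array(p["mtx"]),np.array(p["xyz"]),q(p["orientation"]).as_matrix()
def cloud(n,d):
    K,t,M=cam(n); v,u=np.mgrid[:d.shape[0],:d.shape[1]]
    P=np.stack([(u-K[0,2])/K[0,0]*d,(v-K[1,2])/K[1,1]*d,d],-1)
    return P@M.T+t
def plane(n,u,v,z):
    K,t,M=cam(n); w=M@np.array([(u-K[0,2])/K[0,0],(v-K[1,2])/K[1,1],1]); return t+w*(z-t[2])/w[2]
E
python3 - <<'E'
from h import *
for n in("scene","top"):
    im,d=r.grab_frame(n); cv2.imwrite(f"pics/{n}0.png",im); np.save(f"pics/{n}0.npy",d)
    K,t,M=cam(n); print(n,K.tolist(),t,M.round(3).tolist())
s=r.sense(); print(s)
E
```

```text
pics
scene [[482.38575467522304, 0.0, 257.8246288273256], [0.0, 482.38575467522304, 194.21297879099572], [0.0, 0.0, 1.0]] [-0.10448069  0.40425192  0.75577407] [[-0.556, -0.491, 0.671], [-0.831, 0.332, -0.446], [-0.004, -0.805, -0.593]]
top [[354.4005060590073, 0.0, 249.62374892705336], [0.0, 354.4005060590073, 189.74937981694674], [0.0, 0.0, 1.0]] [ 0.50618096 -0.0233102   0.9874151 ] [[-0.018, -0.994, 0.109], [-0.999, 0.015, -0.029], [0.027, -0.11, -0.994]]
{'t': 0.1, 'joint_positions': array([ 0.97150671,  0.42662958,  0.0738823 ,  1.60653318, -0.0340795 ,
        1.11082603, -0.06705692]), 'dq': array([ 0.00031437, -0.0019074 , -0.00049809,  0.00057869,  0.00220262,
       -0.00154054, -0.00040844]), 'tau': array([ 7.71635125e-03, -9.37469387e+01,  3.67637426e+00, -4.55043983e+01,
       -4.85736981e-02,  1.68032537e-02,  1.25504420e-05]), 'tool_pos': array([ 0.29325272, -0.60752813,  0.20487747]), 'tcp_rot': array([-5.39553157e-04,  9.74818062e-01,  2.23000950e-01, -1.78185969e-04]), 'contact_force': array([ 0.2134973 ,  0.43692421, -0.65486576]), 'torque': array([-0.01128886, -0.01881196, -0.02418767]), 'grasp_force': 0.0, 'gripper_width': 0.09389758082248993}
```

View pics/scene0.png

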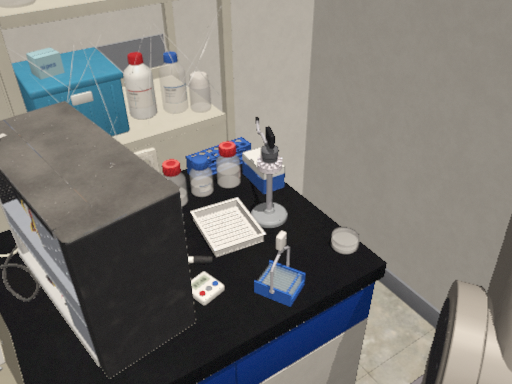

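View pics/top0.png

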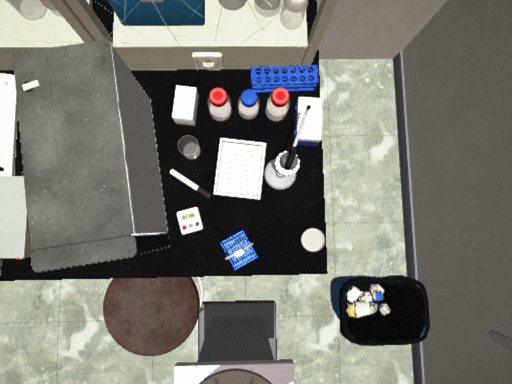

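The scene view shows the stand at (269,190), with its hook pointing up and away to (258,125), the tray at (228,226), the rack at (280,280) and the timer at (206,288). In the top view the stand is at (281,170) with the hook tip at (308,108). The tray is at (240,168), the rack at (239,250), the marker at (190,183), the beaker at (189,147) and the dishes at (313,239).

Run:
```python
from h import *
C={}
for n in("scene","top"):
    im=cv2.imread(f"pics/{n}0.png"); d=np.load(f"pics/{n}0.npy"); C[n]=(im,cloud(n,d),d>0)
def pts(n,lo,hi,extra=None):
    im,P,ok=C[n]; m=ok&np.all((P>lo)&(P<hi),-1)
    if extra is not None:m&=extra
    return m
for n in C:
    im,P,ok=C[n]; hsv=cv2.cvtColor(im,cv2.COLOR_BGR2HSV)
    # tray: white, rim
    m=pts(n,[.4,-.08,.004],[.75,.12,.04],(hsv[...,1]<60)&(hsv[...,2]>150))
    k,l,st,ce=cv2.connectedComponentsWithStats(m.astype(np.uint8))
    i=1+np.argmax(st[1:,4]); Q=P[l==i]; rt=Q[Q[:,2]>.018] 
    for nm,S in(("all",Q),("rim",rt)):
        if len(S)>4: print(n,"tray",nm,len(S),cv2.minAreaRect((S[:,:2]*1000).astype(np.float32)),S[:,2].max())
    m=pts(n,[.3,-.2,.005],[.5,.1,.16],(hsv[...,0]>95)&(hsv[...,0]<125)&(hsv[...,1]>120))
    Q=P[m];T=Q[Q[:,2]>.02]
    print(n,"rack",len(Q),cv2.minAreaRect((T[:,:2]*1000).astype(np.float32)),np.percentile(Q[:,2],[5,50,95]))
    G=P[pts(n,[.3,-.2,.118],[.5,.1,.17])]; print(n,"grip",len(G),G.mean(0),G.min(0),G.max(0))
    f=P[pts(n,[.5,-.2,.010],[.7,-.03,.022],(hsv[...,1]<60)&(hsv[...,2]>70))]
    if len(f)>5: print(n,"foot",len(f),cv2.minEnclosingCircle((f[:,:2]*1000).astype(np.float32)))
    for lo,hi in((.155,.172),(.172,.19),(.19,.2),(.2,.212),(.212,.228),(.228,.26)):
        S=P[pts(n,[.5,-.2,lo],[.75,-.03,hi])]
        if len(S)>2: print(n,lo,len(S),S.mean(0).round(4),S.min(0).round(4),S.max(0).round(4),cv2.minAreaRect((S[:,:2]*1000).astype(np.float32)))
im=C["top"][0][90:205,220:335]; cv2.imwrite("pics/c1.png",np.vstack([np.hstack([cv2.resize(im,(400,400),interpolation=2),cv2.resize(C["scene"][0][105:185,230:310],(400,400),interpolation=2)])]))
```

```text
scene tray all 1058 ((671.6618041992188, -20.845191955566406), (128.87721252441406, 160.43798828125), 83.53250885009766) 0.028148666098916086
scene tray rim 452 ((671.6618041992188, -20.845191955566406), (128.87721252441406, 160.43798828125), 83.53250885009766) 0.028148666098916086
scene rack 609 ((450.3377685546875, -16.281593322753906), (83.88941955566406, 74.52529907226562), 27.174034118652344) [0.00657012 0.02277072 0.03416841]
scene grip 167 [ 0.44621316 -0.01320272  0.13822817] [ 0.43893826 -0.0282353   0.11844851] [ 0.4586998  -0.00360632  0.15219469]
scene foot 642 ((631.520263671875, -102.25944519042969), 80.25618743896484)
scene 0.155 256 [ 0.6486 -0.1273  0.163 ] [ 0.628  -0.1629  0.1551] [ 0.686  -0.1051  0.172 ] ((653.8456420898438, -131.58200073242188), (55.18379592895508, 49.71630096435547), 56.31467056274414)
scene 0.172 97 [ 0.6529 -0.1283  0.1815] [ 0.6361 -0.1673  0.172 ] [ 0.7462 -0.1136  0.1898] ((692.4437255859375, -138.83621215820312), (34.13300323486328, 115.3358383178711), 77.90486145019531)
scene 0.19 168 [ 0.6631 -0.134   0.1953] [ 0.6368 -0.1633  0.1901] [
[... 1787 characters left out ...]
.743  -0.1165  0.2   ] ((688.2149658203125, -154.09918212890625), (39.403907775878906, 107.23753356933594), 57.540035247802734)
top 0.2 26 [ 0.6593 -0.1349  0.2022] [ 0.6389 -0.152   0.2   ] [ 0.6755 -0.1225  0.2119] ((660.1586303710938, -134.27682495117188), (31.85272979736328, 28.10817527770996), 40.820701599121094)
top 0.212 14 [ 0.652  -0.1288  0.2207] [ 0.6374 -0.1379  0.2152] [ 0.6811 -0.1235  0.2264] ((659.877685546875, -130.32949829101562), (7.840841770172119, 44.33905792236328), 80.47265625)
top 0.228 125 [ 0.6592 -0.1354  0.2401] [ 0.6372 -0.1493  0.2288] [ 0.6821 -0.1239  0.2445] ((659.9390258789062, -136.08261108398438), (12.000024795532227, 47.53428649902344), 68.87397766113281)
```

View pics/c1.png

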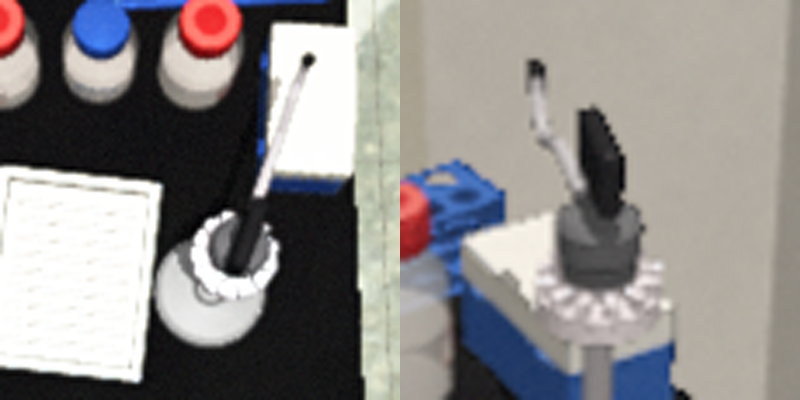

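The crop confirms that the hook points to about -20° azimuth (+x, slightly -y). The knob top is at about 0.242 m, so the head is riding on the collar's rim and I'll have to feel for the notch. I'll rise and align the tool's x axis with the arm.

```bash
cat >> h.py <<'E'
def go(x,y,z):
    s=r.sense(); M=q(s["tcp_rot"]).as_matrix(); d=np.array([x,y,z])-s["tool_pos"]
    print("t",round(s["t"],2),"shares",(M.T@d/.06).round(3),"heading x",np.degrees(np.arctan2(M[1,0],M[0,0])).round(2),"j7",s["joint_positions"][6].round(2),"tilt",M[:,2].round(3))
E
python3 -m jog '[0,0,0,-0.17,1, 0,0,0,-0.17,1, 0,0,0,-0.17,1, 0,0,0,-0.17,1, 0,0,0,-0.17,1, 0,0,0,-0.17,1, 0,0,0,-0.17,1, 0,0,0,-0.17,1, 0,0,0,-0.17,1, 0,0,0,-0.17,1]'
python3 - <<'E'
from h import *
go(.659,-.135,.3)
# arm direction from ball end
for n,u,v in(("top",308.5,107.2),("scene",257.3,119)):
    p=plane(n,u,v,.208); print(p, np.degrees(np.arctan2(p[1]+.135,p[0]-.659)),np.hypot(p[1]+.135,p[0]-.659))
E
```

```text
t: 1.35
tool_pos: [0.2933, -0.6076, 0.3074]
tcp_rot: [-0.0, 0.984, -0.176, -0.0]
contact_force: [0.5, 0.1, 0.0]
gripper_width: 0.0938
grasp_force: 0.0
t 1.35 shares [ 2.996 -9.498  0.126] heading x -20.22 j7 -0.82 tilt [-0.     0.001 -1.   ]
[ 0.7794875 -0.183449   0.208    ] -21.905460559526826 0.12986355617232268
[ 0.77245617 -0.17872954  0.208     ] -21.078215031845335 0.12159183317276526
```

```bash
python3 -m jog '[0,0.2,-0.6,0,0, 0,0.2,-0.6,0,0, 0,0.2,-0.6,0,0, 0,0.2,-0.6,0,0, 0,0.2,-0.6,0,0, 0,0.2,-0.6,0,0, 0,0.2,-0.6,0,0, 0,0.2,-0.6,0,0, 0,0.2,-0.6,0,0, 0,0.2,-0.6,0,0, 0,0.2,-0.6,0,0, 0,0.2,-0.6,0,0, 0,0.2,-0.6,0,0, 0,0.2,-0.6,0,0, 0,0.2,-0.6,0,0, 0,0,-0.5,0.13,0.28,0,0,0,0,0]'
python3 - <<'E'
from h import *
go(.659,-.135,.208)
im,d=r.grab_frame("scene"); im2,d2=r.grab_frame("top")
cv2.imwrite("pics/c2.png",np.hstack([cv2.resize(im[60:220,180:340],(400,400)),cv2.resize(im2[80:240,200:360],(400,400))]))
E
```

```text
t: 3.48
tool_pos: [0.6584, -0.1312, 0.2984]
tcp_rot: [-0.0, 0.983, -0.183, -0.001]
contact_force: [-0.2, -1.0, 0.1]
gripper_width: 0.0939
grasp_force: 0.0
t 3.48 shares [0.035 0.057 1.506] heading x -21.14 j7 -1.85 tilt [-0.002  0.001 -1.   ]
```

View pics/c2.png

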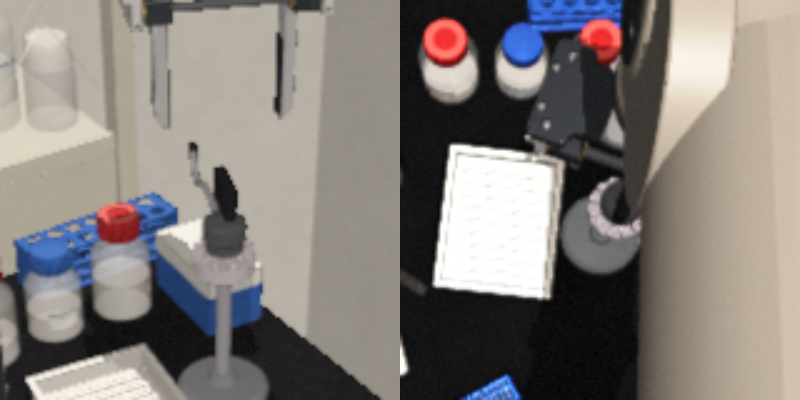

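The gripper hangs over the knob with the wing centred between the fingers. I'll descend and grip.

```bash
python3 -m jog '[0,0.03,0.05,0.3,0, 0,0,0,0.3,0, 0,0,0,0.3,0, 0,0,0,0.3,0, 0,0,0,0.2,0, 0,0,0,0.1,0,0,0,0,0,0]'
python3 -m jog '[0.5,0,0,0,0, 0.7,0,0,0,0,0.9,0,0,0,0,1,0,0,0,0, 1,0,0,0,0]' 15
python3 -c "
from h import *
go(.659,-.135,.208)"
```

```text
t: 4.45
tool_pos: [0.6587, -0.1376, 0.2095]
tcp_rot: [-0.0, 0.983, -0.185, -0.0]
contact_force: [-0.1, 0.1, -0.2]
gripper_width: 0.0941
grasp_force: 0.0
t: 5.08
tool_pos: [0.6587, -0.1376, 0.2097]
tcp_rot: [-0.0, 0.983, -0.185, -0.0]
contact_force: [0.8, 0.2, 0.1]
gripper_width: 0.0474
grasp_force: 0.0
t 5.08 shares [-0.011 -0.043  0.029] heading x -21.35 j7 -1.84 tilt [ 0.  0. -1.]
```

```bash
python3 -m jog '[1,0,-0.04,0,0, 1,0,0,0,0,1,0,0,0,0,1,0,0,0,0, 1,0,0,0,0]' 15
```

```text
t: 5.7
tool_pos: [0.6596, -0.1352, 0.2097]
tcp_rot: [-0.0, 0.983, -0.185, 0.0]
contact_force: [1.3, 2.1, -0.7]
gripper_width: 0.012
grasp_force: 14.5
```

```bash
python3 -m jog '[1,0,0,0,0, 1,0,0,0,0, 1,0,0,-0.07,0,1,0,0,-0.07,0,1,0,0,-0.07,0, 1,0,0,-0.04,0,1,0,0,0,0]' 30
python3 -m jog '[1,0,0,0,-1, 1,0,0,0,-1, 1,0,0,0,-1, 1,0,0,0,-1, 1,0,0,0,-1, 1,0,0,0,-1,1,0,0,0,0]'
python3 -c "
from h import *
go(.659,-.135,.208)"
```

```text
t: 6.58
tool_pos: [0.6596, -0.1353, 0.2249]
tcp_rot: [-0.0, 0.983, -0.185, 0.0]
contact_force: [2.7, 3.7, -3.2]
gripper_width: 0.0118
grasp_force: 29.5
t: 7.45
tool_pos: [0.6595, -0.1355, 0.2245]
tcp_rot: [-0.0, 0.999, 0.053, -0.0]
contact_force: [1.9, 3.4, -3.3]
gripper_width: 0.0117
grasp_force: 29.5
t 7.45 shares [-0.008 -0.01   0.276] heading x 6.12 j7 -1.4 tilt [-0.  0. -1.]
```

The head is lifted and turning freely. Next I'll swing to about 70°, just short of the tray's 85°.

```bash
python3 -m jog '[1,0,0,0,-1, 1,0,0,0,-1, 1,0,0,0,-1, 1,0,0,0,-1, 1,0,0,0,-1, 1,0,0,0,-1,1,0,0,0,-1, 1,0,0,0,-1, 1,0,0,0,-1, 1,0,0,0,-1, 1,0,0,0,-1, 1,0,0,0,-1,1,0,0,0,-1,1,0,0,0,-1,1,0,0,0,0]'
python3 -m jog '[1,0,0,0.1,0, 1,0,0,0.1,0,1,0,0,0.05,0,1,0,0,0.02,0,1,0,0,0,0]'
python3 -c "
from h import *
go(.659,-.135,.208)"
```

```text
t: 9.32
tool_pos: [0.6598, -0.1359, 0.2247]
tcp_rot: [0.0, 0.818, 0.575, 0.0]
contact_force: [3.1, 1.1, -3.2]
gripper_width: 0.0117
grasp_force: 29.5
t: 9.95
tool_pos: [0.6599, -0.1358, 0.2093]
tcp_rot: [0.001, 0.818, 0.575, 0.0]
contact_force: [0.9, 0.3, 8.9]
gripper_width: 0.012
grasp_force: 29.6
t 9.95 shares [ 0.008 -0.019  0.022] heading x 70.25 j7 -0.36 tilt [ 0.001 -0.001 -1.   ]
```

```bash
for i in 1; do python3 -m jog '[1,0,0,0,-0.5,1,0,0,0,0]'|grep -E "pos|force"; done
python3 -m jog '[1,0,0,0,-0.5,1,0,0,0,0]'|grep -E "pos|force"
python3 -m jog '[1,0,0,0,-0.5,1,0,0,0,0]'|grep -E "pos|force"
```

```text
tool_pos: [0.6601, -0.1359, 0.2094]
contact_force: [2.4, -0.6, 8.3]
grasp_force: 29.6
tool_pos: [0.6601, -0.1359, 0.2093]
contact_force: [3.2, -0.4, 7.7]
grasp_force: 29.6
tool_pos: [0.66, -0.1359, 0.2091]
contact_force: [3.5, -0.5, 6.1]
grasp_force: 29.6
```

```bash
python3 -m jog '[1,0,0,0,-0.5,1,0,0,0,0]'|grep -E "pos|_force"
python3 -m jog '[1,0,0,0.03,-0.5,1,0,0,0,0]'|grep -E "pos|_force"
python3 -m jog '[1,0,0,0,-0.5,1,0,0,0,0]'|grep -E "pos|_force"
python3 -c "
from h import *
go(.659,-.135,.208);print(r.sense()['torque'])"
```

```text
tool_pos: [0.6597, -0.1357, 0.2084]
contact_force: [5.7, -1.0, -2.0]
grasp_force: 29.6
tool_pos: [0.6598, -0.1357, 0.2061]
contact_force: [6.8, -0.7, -3.9]
grasp_force: 29.6
tool_pos: [0.6598, -0.1357, 0.2062]
contact_force: [6.6, -1.6, -2.9]
grasp_force: 29.6
t 11.45 shares [ 0.011 -0.015 -0.03 ] heading x 84.05 j7 -0.14 tilt [ 0. -0. -1.]
[-0.44486411 -1.96888825 -0.00559467]
```

The key has dropped into a notch and the force is back to the head's weight alone. I'll lower it the rest of the way home.

```bash
python3 -m jog '[1,0,0,0.03,0.2,1,0,0,0.03,0.1,1,0,0,0,0]'|grep -E "pos|_force"
python3 -m jog '[1,0,0,0.03,0,1,0,0,0,0]'|grep -E "pos|_force"
python3 -c "
from h import *
go(.659,-.135,.208);print(r.sense()['torque'])"
```

```text
tool_pos: [0.6598, -0.1357, 0.2026]
contact_force: [6.9, -0.8, -3.1]
grasp_force: 29.6
tool_pos: [0.6601, -0.1357, 0.2023]
contact_force: [1.8, -1.7, 11.2]
grasp_force: 29.7
t 12.07 shares [ 0.01  -0.019 -0.094] heading x 82.63 j7 -0.17 tilt [ 0.001 -0.001 -1.   ]
[-0.23785642 -0.45971413  0.00529382]
```

```bash
python3 -m jog '[0.4,0,0,0,0, 0.4,0,0,0,0, 0.4,0,0,0,0, 0.4,0,0,0,0, 0.3,0,0,0,0,0.3,0,0,-0.2,0, 0.2,0,0,-0.5,0, 0.2,0,0,-0.5,0, 0,0,0,-0.5,0]'
python3 -m jog '[0,0.15,-0.37,0,0, 0,0.15,-0.37,0,0, 0,0.15,-0.37,0,0, 0,0.15,-0.37,0,0, 0,0.15,-0.37,0,0, 0,0.15,-0.37,0,0, 0,0.15,-0.37,0,0, 0,0.15,-0.37,0,0, 0,0.15,-0.37,0,0, 0,0.15,-0.37,0,0, 0,0,0,0,1, 0,0,0,0,1, 0,0,0,0,1, 0,0,0,0,1, 0,0,0,0,1, 0,0,0,0,1, 0,0,0,0,1, 0,0,0,0,1, 0,0,0,0,1, 0,0,0,0,1]'
python3 - <<'E'
from h import *
go(.451,-.0175,.22)
im,d=r.grab_frame("scene"); im2,d2=r.grab_frame("top"); np.save("pics/s3.npy",d); np.save("pics/t3.npy",d2)
cv2.imwrite("pics/s3.png",im);cv2.imwrite("pics/t3.png",im2)
cv2.imwrite("pics/c3.png",np.hstack([cv2.resize(im[120:320,180:380],(400,400)),cv2.resize(im2[100:300,160:360],(400,400))]))
E
```

```text
t: 13.2
tool_pos: [0.6596, -0.1354, 0.3053]
tcp_rot: [0.0, 0.751, 0.661, 0.0]
contact_force: [-0.1, -0.6, 0.8]
gripper_width: 0.0818
grasp_force: 0.0
t: 15.7
tool_pos: [0.4509, -0.0178, 0.3042]
tcp_rot: [0.0, 0.949, 0.315, 0.0]
contact_force: [-0.2, 0.3, 0.4]
gripper_width: 0.0941
grasp_force: 0.0
t 15.7 shares [ 0.003 -0.004  1.404] heading x 36.73 j7 -1.02 tilt [ 0.001 -0.    -1.   ]
```

View pics/c3.png

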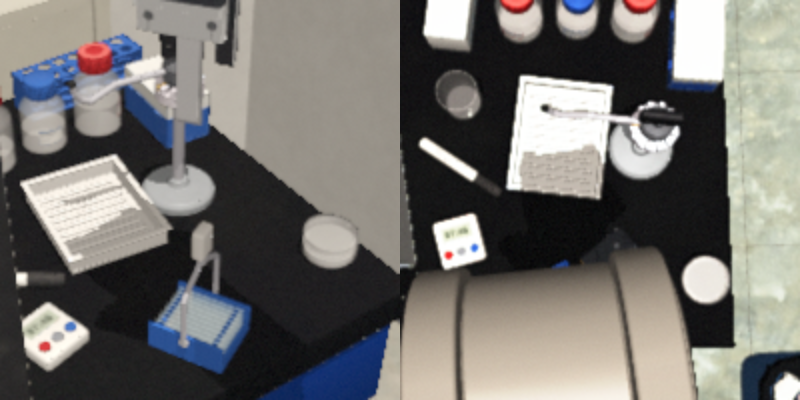

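The hook now reaches over the tray, with its ball at top-view pixel (232,153) and the knob at about (288,158). The rack stands untouched at about (280,283) in the scene view.

Run:
```python
from h import *
from numpy.linalg import svd
p=plane("top",232.5,153.5,.2);print("ball",p,np.degrees(np.arctan2(p[1]+.1355,p[0]-.6599)),np.hypot(p[1]+.1355,p[0]-.6599))
P=cloud("top",np.load("pics/t3.npy"));S=P[np.all((P>[.6,-.2,.222])&(P<[.72,-.08,.26]),-1)]
print("knob",len(S),np.percentile(S[:,2],[50,90]),cv2.minAreaRect((S[:,:2]*1000).astype(np.float32)))
S=P[np.all((P>[.6,-.1,.172])&(P<[.75,.05,.21]),-1)]; print("arm",len(S),cv2.minAreaRect((S[:,:2]*1000).astype(np.float32)))
for n,f in(("top","top0"),("scene","scene0"),("scene","s3")):
    P=cloud(n,np.load(f"pics/{f}.npy"))
    for lo,hi in((.045,.11),(.118,.16),(.146,.16)):
        S=P[np.all((P>[.38,-.09,lo])&(P<[.52,.06,hi]),-1)]
        if len(S)<4: continue
        c=S.mean(0);v=svd(S[:,:2]-c[:2],full_matrices=False)[2][0]
        print(f,lo,len(S),c.round(4),np.degrees(np.arctan2(v[1],v[0])).round(1),cv2.minAreaRect((S[:,:2]*1000).astype(np.float32)))
```

```text
ball [ 0.67576699 -0.00867774  0.2       ] 82.86866292191573 0.12781097833453417
knob 135 [0.23336798 0.23558849] ((660.2527465820312, -135.62521362304688), (46.548622131347656, 12.5720853805542), 82.6646728515625)
arm 147 ((670.9425048828125, -51.167823791503906), (97.35033416748047, 9.519396781921387), 82.40282440185547)
top0 0.045 49 [ 0.4538 -0.0211  0.0942] 117.6 ((452.7737731933594, -19.070186614990234), (5.812182426452637, 76.01044464111328), 27.137022018432617)
top0 0.118 65 [ 0.4528 -0.0183  0.1467] 119.4 ((452.1808776855469, -18.246061325073242), (13.848480224609375, 23.886486053466797), 28.031360626220703)
top0 0.146 54 [ 0.4522 -0.0185  0.1488] -58.3 ((452.2939147949219, -18.244712829589844), (12.859176635742188, 22.375520706176758), 31.12146759033203)
scene0 0.045 173 [ 0.4461 -0.0096  0.0816] 117.9 ((449.4446716308594, -15.835147857666016), (8.280350685119629, 79.7515640258789), 28.422550201416016)
scene0 0.118 167 [ 0.4462 -0.0132  0.1382] 104.3 ((449.354736328125, -15.0836181640625), (14.487442016601562, 24.682788848876953), 25.475614547729492)
scene0 0.146 58 [ 0.4489 -0.0152  0.149 ] 116.7 ((449.241943359375, -15.735733985900879), (13.163925170898438, 21.915197372436523), 26.70853614807129)
s3 0.045 169 [ 0.4463 -0.01    0.0814] 117.8 ((449.4569091796875, -16.175907135009766), (7.631738185882568, 80.45114135742188), 27.92550277709961)
s3 0.118 168 [ 0.4461 -0.0131  0.1382] 104.6 ((448.9012145996094, -14.736948013305664), (13.786803245544434, 25.573450088500977), 27.407032012939453)
s3 0.146 59 [ 0.4489 -0.0156  0.1488] 118.7 ((449.6842956542969, -16.191068649291992), (13.032005310058594, 22.716127395629883), 30.278738021850586)
```

```bash
python3 -m jog '[0,0.02,0,0.2,1, 0,0,0,0.4,1, 0,0,0,0.5,0, 0,0,0,0.5,0, 0,0,0,0.5,0,0,0,0,0.5,0,0,0,0,0.3,0, 0,0,0,0.18,0, 0,0,0,0,0]'
python3 -m jog '[1,0,0,0,0, 1,0,0,0,0, 1,0,0,0,0, 1,0,0,0,0, 1,0,0,0,0, 1,0,0,0,0, 1,0,0,0,0]' 20
python3 -c "
from h import *
go(.452,-.018,.119)"
```

```text
t: 16.92
tool_pos: [0.4517, -0.0172, 0.1185]
tcp_rot: [-0.0, 0.971, 0.24, -0.0]
contact_force: [-0.9, -0.7, -0.3]
gripper_width: 0.0938
grasp_force: 0.0
t: 17.8
tool_pos: [0.4518, -0.0172, 0.1185]
tcp_rot: [-0.0, 0.971, 0.239, 0.0]
contact_force: [0.2, -0.5, 0.1]
gripper_width: 0.0277
grasp_force: 0.0
t 17.8 shares [-0.003  0.014 -0.008] heading x 27.69 j7 -1.32 tilt [ 0.  0. -1.]
```

```bash
python3 -m jog '[1,0,0,0,0, 1,0,0,0,0, 1,0,0,0,0, 1,0,0,-0.05,0, 1,0,0,-0.1,0, 1,0,0,-0.15,0, 1,0,0,-0.2,0, 1,0,0,-0.3,0,1,0,0,-0.3,0, 1,0,0,-0.3,0, 1,0,0,-0.3,0, 1,0,0,-0.15,0, 1,0,0,-0.05,0,1,0,0,0,0]' 25
python3 -m jog '[1,0,0,0,-0.5,1,0,0,0,-1,1,0,0,0,-1,1,0,0,0,-1,1,0,0,0,-1,1,0,0,0,-1,1,0,0,0,-1,1,0,0,0,-1,1,0,0,0,-1,1,0,0,0,-1,1,0,0,0,-1,1,0,0,0,-1,1,0,0,0,-0.5,1,0,0,0,0]'
python3 -c "
from h import *
go(.684,.05,.233); go(.4518,.05,.233)"
```

```text
t: 19.55
tool_pos: [0.4516, -0.0173, 0.2323]
tcp_rot: [-0.0, 0.971, 0.239, -0.0]
contact_force: [-1.2, 0.4, -1.9]
gripper_width: 0.024
grasp_force: 25.0
t: 21.3
tool_pos: [0.4515, -0.0172, 0.232]
tcp_rot: [-0.0, 0.751, 0.661, -0.0]
contact_force: [0.0, -0.4, -1.6]
gripper_width: 0.0239
grasp_force: 25.0
t 21.3 shares [ 1.604  3.701 -0.021] heading x 82.69 j7 -0.26 tilt [-0.001  0.    -1.   ]
t 21.3 shares [ 1.112 -0.137 -0.017] heading x 82.69 j7 -0.26 tilt [-0.001  0.    -1.   ]
```

```bash
python3 -m jog '[1,0.1,0,0,0, 1,0.25,-0.03,0,0, 1,0.25,-0.03,0,0, 1,0.25,-0.03,0,0, 1,0.2,-0.03,0,0, 1,0.06,0.1,0,0, 1,0.04,0.25,0,0, 1,0.04,0.35,0,0, 1,0.04,0.35,0,0, 1,0.04,0.35,0,0, 1,0.04,0.35,0,0, 1,0.04,0.35,0,0, 1,0.04,0.35,0,0, 1,0.04,0.35,0,0, 1,0.04,0.35,0,0, 1,0.04,0.35,0,0, 1,0.04,0.25,0,0,1,0,0.1,0,0, 1,0,0.04,0,0, 1,0,0,0,0]'
python3 - <<'E'
from h import *
from numpy import cos,sin
a=np.radians(82.6); go(.6599+.11*cos(a),-.1355+.11*sin(a),.232); go(.6599+.18*cos(a),-.1355+.18*sin(a),.232)
im,d=r.grab_frame("scene"); im2,d2=r.grab_frame("top")
cv2.imwrite("pics/c4.png",np.hstack([cv2.resize(im[60:260,150:350],(400,400)),cv2.resize(im2[70:270,140:340],(400,400))]))
P=cloud("scene",d)
h=cv2.cvtColor(im,cv2.COLOR_BGR2HSV); m=(h[...,0]>95)&(h[...,0]<125)&(h[...,1]>120)&np.all((P>[.58,-.05,.08])&(P<[.8,.15,.2]),-1)
S=P[m]; print("rack z",len(S),np.percentile(S[:,2],[1,50,99]) if len(S) else 0)
E
```

```text
t: 23.8
tool_pos: [0.6877, 0.0462, 0.2326]
tcp_rot: [0.0, 0.751, 0.661, -0.0]
contact_force: [-0.0, 0.6, -2.7]
gripper_width: 0.0236
grasp_force: 25.0
t 23.8 shares [-1.229 -0.072  0.01 ] heading x 82.69 j7 -0.48 tilt [ 0. -0. -1.]
t 23.8 shares [-0.063 -0.07   0.01 ] heading x 82.69 j7 -0.48 tilt [ 0. -0. -1.]
rack z 500 [0.11443545 0.13289533 0.14850494]
```

View pics/c4.png

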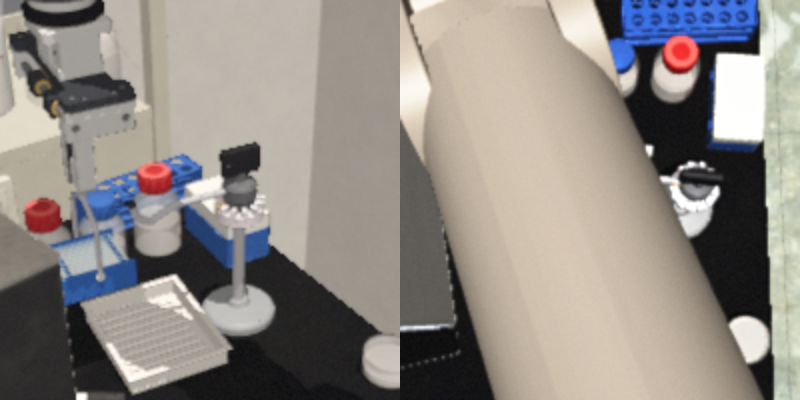

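The rack is upright, outside the hook's ball end and above it. I'll move it inward along the arm, then lower it onto the seat.

```bash
python3 -m jog '[1,-0.05,-0.07,0,0,1,-0.15,0,0,0,1,-0.15,0,0,0,1,-0.15,0,0,0,1,-0.15,0,0,0,1,-0.15,0,0,0,1,-0.15,0,0,0,1,-0.15,0,0,0,1,-0.1,0,0,0,1,-0.03,0,0,0,1,0,0,0,0]'
python3 -m jog '[1,0,0,0.1,0,1,0,0,0.15,0,1,0,0,0.15,0,1,0,0,0.15,0,1,0,0,0.1,0,1,0,0,0.05,0,1,0,0,0,0]'
python3 -c "
from h import *
a=np.radians(82.6); go(.6599+.11*np.cos(a),-.1355+.11*np.sin(a),.1875)"
```

```text
t: 25.28
tool_pos: [0.6744, -0.0262, 0.2325]
tcp_rot: [-0.0, 0.751, 0.661, 0.0]
contact_force: [-0.1, 0.2, -1.9]
gripper_width: 0.0237
grasp_force: 25.0
t: 26.15
tool_pos: [0.6744, -0.0264, 0.1904]
tcp_rot: [-0.0, 0.751, 0.661, -0.0]
contact_force: [0.2, 0.5, -2.1]
gripper_width: 0.0237
grasp_force: 25.0
t 26.15 shares [-0.001 -0.006  0.048] heading x 82.7 j7 -0.38 tilt [-0.  0. -1.]
```

```bash
python3 -m jog '[1,0,0,0.03,0,1,0,0,0,0]'|grep -E "pos|_force"
python3 -m jog '[1,0,0,0.03,0,1,0,0,0,0]'|grep -E "pos|_force"
```

```text
tool_pos: [0.6746, -0.0264, 0.1891]
contact_force: [-1.1, 0.1, 0.0]
grasp_force: 25.0
tool_pos: [0.6755, -0.0262, 0.1884]
contact_force: [-0.1, -0.5, 10.3]
grasp_force: 25.0
```

The bail is resting in the dip. I'll ease the pressure off and open the fingers gently.

```bash
python3 -m jog '[1,0,0,-0.025,0,1,0,0,0,0, 0.7,0,0,0,0,0.65,0,0,0,0,0.6,0,0,0,0,0.5,0,0,0,0,0.4,0,0,0,0,0.2,0,0,0,0,0,0,0,0,0,0,0,0,0,0]'
python3 -c "
from h import *
im,d=r.grab_frame('scene'); cv2.imwrite('pics/c5.png',cv2.resize(im[60:260,150:350],(500,500)))"
```

```text
t: 27.9
tool_pos: [0.6744, -0.0264, 0.1884]
tcp_rot: [-0.0, 0.751, 0.661, 0.0]
contact_force: [-0.4, 0.3, -0.9]
gripper_width: 0.0829
grasp_force: 0.0
```

View pics/c5.png

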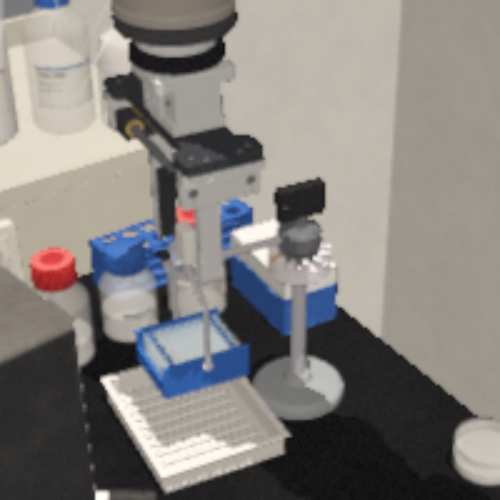

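The rack hangs level above the tray and the fingers are open. I'll rise clear, wait for it to settle and look again.

```bash
python3 -m jog '[0,0,0,0,0,0,0,0,-0.1,0,0,0,0,-0.2,0,0,0,0,-0.4,0,0,0,0,-0.5,0,0,0,0,-0.5,0,0,0,0,-0.5,0,0,0,0,-0.3,0,0,0,0,0,0,0,0,0,0,0,0,0,0,0,0,0,0,0,0,0,0,0,0,0,0,0,0,0,0,0,0,0]'
python3 - <<'E'
from h import *
im,d=r.grab_frame('scene'); cv2.imwrite('pics/c6.png',cv2.resize(im[60:260,150:350],(500,500)))
P=cloud("scene",d);h=cv2.cvtColor(im,cv2.COLOR_BGR2HSV); m=(h[...,0]>95)&(h[...,0]<125)&(h[...,1]>120)&np.all((P>[.58,-.1,.05])&(P<[.76,.06,.14]),-1)
S=P[m]; print(len(S),np.percentile(S[:,2],[1,50,99]),S.mean(0)); T=S[S[:,2]>.095]; print(cv2.minAreaRect((T[:,:2]*1000).astype(np.float32)))
K=P[np.all((P>[.62,-.18,.222])&(P<[.7,-.09,.26]),-1)]; print("knob",np.percentile(K[:,2],[50,90,98]))
E
```

```text
505 [0.07277861 0.08842375 0.1050588 ] [ 0.65130433 -0.01449677  0.08980889]
((671.630859375, -24.583599090576172), (81.16120147705078, 75.34539031982422), 82.2192611694336)
knob [0.23065515 0.23440265 0.23546796]$: bad value
```

View pics/c6.png

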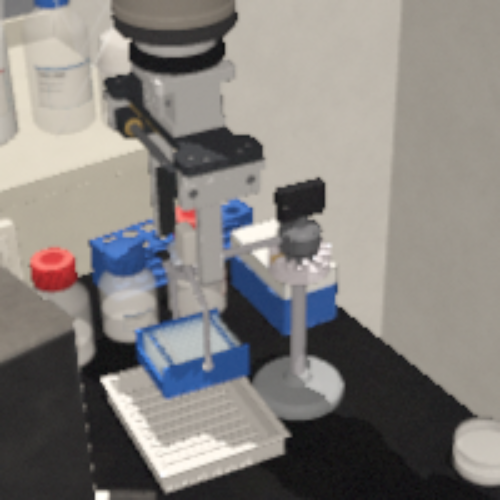

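The picture hasn't changed because that call was refused: my row count was wrong. I'll send it again.

```bash
python3 -m jog '[0,0,0,0,0, 0,0,0,-0.1,0, 0,0,0,-0.2,0, 0,0,0,-0.4,0, 0,0,0,-0.5,0, 0,0,0,-0.5,0, 0,0,0,-0.5,0, 0,0,0,-0.3,0, 0,0,0,0,0, 0,0,0,0,0, 0,0,0,0,0, 0,0,0,0,0, 0,0,0,0,0, 0,0,0,0,0]'
python3 - <<'E'
from h import *
im,d=r.grab_frame('scene'); cv2.imwrite('pics/c7.png',cv2.resize(im[40:260,130:350],(500,500)))
P=cloud("scene",d);h=cv2.cvtColor(im,cv2.COLOR_BGR2HSV); m=(h[...,0]>95)&(h[...,0]<125)&(h[...,1]>120)&np.all((P>[.58,-.1,.05])&(P<[.76,.06,.14]),-1)
S=P[m]; print(len(S),np.percentile(S[:,2],[1,50,99]),S.mean(0)); T=S[S[:,2]>.095]; print(cv2.minAreaRect((T[:,:2]*1000).astype(np.float32)))
K=P[np.all((P>[.62,-.18,.222])&(P<[.7,-.09,.26]),-1)]; print("knob",np.percentile(K[:,2],[50,90,98]))
E
```

```text
t: 29.75
tool_pos: [0.6744, -0.0263, 0.3383]
tcp_rot: [-0.0, 0.751, 0.661, -0.0]
contact_force: [0.8, -0.4, 0.8]
gripper_width: 0.094
grasp_force: 0.0
510 [0.07248652 0.08877689 0.10598251] [ 0.65161983 -0.01435559  0.08995078]
((671.2141723632812, -24.54815673828125), (81.71561431884766, 74.84199523925781), 82.26840209960938)
knob [0.23072673 0.23465797 0.23571204]
```

View pics/c7.png

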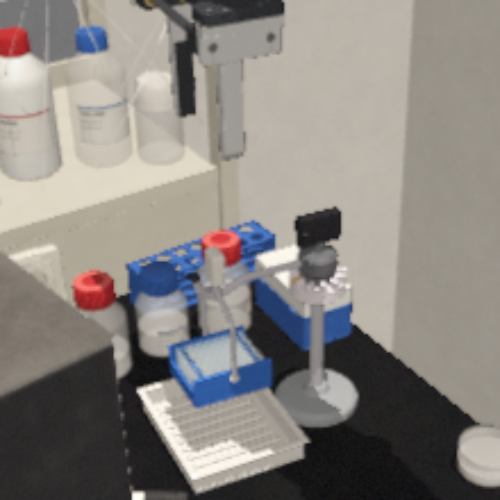

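The rack hangs level and still on the hook, clear of the tray. The head is home (knob top at 0.235 m) and the gripper is well above everything.

```bash
python3 -c "
from plant import r
print(r.job_done())"
```

```text
the job is handed in; nothing more can be done
None
```

The job is handed in with no verdict shown: the hook head is home in a notch over the tray, and the blue rack hangs on it by its bail, upright, still and clear of the tray, with the gripper touching nothing (about 30 s of the 72 s used).

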